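# Hang the press handwheel on its sprung keeper hook

### The arm

A 6-joint arm with a two-finger parallel gripper is mounted at the origin on the work surface. World frame = base frame: x ahead of the robot, y to its left, z up, the work surface at z = 0. Lengths are in m, angles in rad, forces in N, time in s.
With the tool pointing down it reaches from about 0.25 to 0.725 m from the base axis. Payload 4 kg.
Tool frame: the origin (TCP) lies between the finger pads; the fingertips stand 25 mm ahead of it and the grasp point (between the pads) lies 6 mm ahead of it; z points along the fingers, y is the line along which they close (so a half turn about z gives the same grasp; the last joint's range is limited). The gripper opens to 85 mm and grips with 20 to 120 N. Pads are 22 mm wide; open, the fingers measure 114 mm over their backs; the gripper's body (76 mm by 85 mm) begins 54 mm behind the grasp point. The pads swing forward as they close: fully open they stand 13 mm farther back than shut.
Start: joints at [-1.238, 0.241, 0.005, 1.335, 0, 1.571], TCP at [0.163, -0.473, 0.256] pointing down, gripper open.
Joint ranges: [-2.72, 2.72], [-1.05, 1.87], [-1.09, 1.28], [-1.99, 2.15], [-1.42, 1.44], [-3.14, 3.14]. Speed limits (rad/s): [2.79, 2.79, 3.14, 3.14, 3.14, 3.14].

### API

Orientations are given as a unit quaternion [x, y, z, w].
In Python, from workcell import bot gives the robot as it stands. The module is installed in compiled form; this text tells all that it offers.
- The arm moves only by the shell command python3 -m pendant 'ROWS'. ROWS is JSON, one flat list of numbers, 7 for each row, row after row: the shift along the tool's x, y, z normalised to -1 to 1, where 1 is 0.5 m, then the turn, a rotation vector about the tool's x, y, z normalised to -1 to 1, where 1 is 180 degrees, then the opening, from 0 (shut) to 1 (fully open). In form: [tx, ty, tz, ax, ay, az, fingers, tx, ty, tz, ax, ay, az, fingers, ...]. A call has exactly 10 rows; each row is the pose to reach, as a shift and turn from the pose commanded when the call began, along the tool's axes at that moment, turning the shorter way round; what a row does not reach only later rows make up. A row lasts 1/12 s, in which the tool goes at most 41.7 mm and 7.16 degrees, less where a joint would pass 70% of its speed; a pose out of reach is approached as far as the arm can. A call with a number of a shift or a turn outside -1 to 1 is refused whole. A call with a gripper value outside its range is refused whole. The fingers move at their own pace and stop on an object; the grip force is fixed at half the most. Time passes only in rows, so rows that repeat a pose let the fingers close, or fill a call up. It gives the time, the measured TCP pose, the force, the opening and the grip force at its end, in the units of the state.
- bot.get_obs(): the state, without advancing time (a new reading comes with each control period).
- bot.camera(name): name is "scene" or "top" or "wrist"; returns a dict with "pixels" (400x640x3 uint8, red, green, blue), "mtx" (3x3 intrinsics, pixels), "k1" (the pictures are not rectified: a ray, as slopes to the right and down, at radius r is drawn at 1 + k1 r^2 times it, then the intrinsics apply), "cam_to_world" (4x4, takes a point from camera to world coordinates); the wrist camera has in their place "hand_eye" (4x4, takes a point from camera to tool coordinates, whose origin is the TCP and whose axes are the flange's). Camera axes: x right, y up, looking along -z (the intrinsics and any distortion apply to the point x, -y, -z); pixel columns grow to the right and rows downward; lengths in m; the calibration is good to about 2 mm. A picture is of the moment at which its call begins: read the wrist's pose just before it. There is no depth.
- bot.job_done(): hands the job in; it is judged then, once.
The state is a dict: "clock": time; "joint_pos": joint angles; "joint_vel": joint speeds; "tau": joint torques, N m; "eef_pos": TCP position; "tool_rot": TCP orientation; "ft_force": force on the tool from outside, world axes, zero at the start; "ft_torque": the same for the moment, N m; "grip_width": finger opening in m; "grasp_force": force on a finger pad.
Only numpy, scipy, OpenCV 4.12 (cv2) and the standard library are available. Lean on these libraries where they do the work, as an engineer would, in place of code of your own. Each camera call takes 0.05 s, during which the arm holds its last target. There are 200 camera calls.

### The job

Lift the spare handwheel by its rim out of the wooden cradle and hang its rim on the high J-hook of the green stand: press the rim down past the hook's little brass keeper, keeping hold of the wheel until the keeper has sprung shut over the rim, then let go and leave it hanging still. The hook arm is sprung and gives as you press, so go by feel, never knocking it or pressing it down with more than 20 newtons, and leave the bottle, stamp and steel block alone.

Things in the scene. Friction and masses are not known exactly. Their poses are not given: they have to be found in the camera images.
- wheel_centre (a point): Centre of the loose aluminium handwheel (220 mm diameter, about 0.42 kg), upright in the cradle, top 232 mm above the table. x is its axle, z up. Flat-sided rim: 12 mm thick along x, radius 100 to 110 mm; pinch it across its thickness. Hub 40 mm across; spokes straight down and 60 degrees either side of straight up; between the upper two the rim is free.
- cradle_top (a point): Centre of the top of the fixed wooden cradle, 72 mm above the table. Two walls, 130 mm long in y and 16 mm thick, leave a slot 15 mm wide and 60 mm deep along y, in which the wheel stands. Lift the wheel straight up by more than 65 mm to clear it.
- hook_seat (a point): Where the inside of the rim must rest: top of the J-hook's level 10 mm round arm, mid-throat, 275 mm above the table; it sinks with the hook. The arm points along -x; the wheel's axle must lie along x (either way round), its centre 100 mm below. Carriage plate 17 mm away at +x (18 mm wide, top 39 mm above the seat): grip the rim 45 mm or more to one side (y) to clear it.
- hook_tip (a point): On the upturned tip's end, 26 mm from the seat at -x and 23 mm above it; the 10 mm thick tip ends 28 mm above the seat. Its straight inner side is 13.5 mm from the seat's centre up to 14 mm above the seat, then flares out. Bring the rim in over the tip from -x and down 0 to 4 mm to the tip's side (-x) of the seat's centre; the keeper leaves a mouth of about 9 mm.
- hook (a joint): How far the sprung hook has been pushed down, m: 0 at rest, end stop at 0.045. It gives about 2.2 mm per newton after the first 1.5 N; the hung wheel alone sinks it about 6 mm.
- keeper (a joint): Angle of the brass keeper, a spring flap 19 mm long hinged on the carriage 35 mm above the seat, sloping 45 degrees down into the throat. 0 is shut; it grows to 0.35 or more as the rim slides down and pushes it towards the carriage. It springs back to 0 over the rim only once the rim is within about 3 mm of the seat. That takes about 9 to 15 N, as friction has it; then the force drops.
- bottle_centre (a point): Bystander: blue plastic bottle with black cap, 40 mm diameter, 85 mm tall; point half-way up.
- stamp_centre (a point): Bystander: turned brass hand stamp, 28 mm diameter, 60 mm tall; point half-way up.
- die_centre (a point): Bystander: steel block 50 x 35 x 18 mm; point at its centre.
There are look-alikes about, which are no part of the job. Of the things that look like the part that bears cradle_top, the middle-sized one is meant.

How it is judged:
On the way, in this order (a step that is already met when the one before it is completed fails the run):
1. the wheel is held and lifted clear of the cradle (z of wheel_centre in the frame of cradle_top above 0.115 m and contact force between the fingers and wheel above 1 N), for 0.1 s.
2. the held rim pushes the keeper aside (value of joint keeper above 0.2 rad and contact force between wheel and hook above 1 N and contact force between the fingers and wheel above 1 N), for 0.05 s.
3. the keeper is shut above the rim while the wheel is still held (value of joint keeper below 0.08 rad and distance between wheel_centre and hook_seat above 0.089 m and contact force between the fingers and wheel above 1 N and z of wheel_centre in the frame of hook_seat below -0.07 m), for 0.1 s.
At the end, for the whole second after the job is handed in: The rim rests in the J-hook's throat with the keeper shut above it (under 0.08 rad): wheel centre below the seat and 89 to 108 mm from it, within 45 mm of it along y and 30 mm along x, hook carrying it, wheel moving slower than 60 mm/s (value of joint keeper below 0.08 rad and distance between wheel_centre and hook_seat between 0.089 and 0.108 m and z of wheel_centre in the frame of hook_seat below -0.07 m and y of wheel_centre in the frame of hook_seat between -0.045 and 0.045 m and x of wheel_centre in the frame of hook_seat between -0.03 and 0.03 m and linear speed of wheel below 0.06 m/s and contact force between wheel and hook above 1 N); the robot touches nothing.
It fails at once if the sprung hook is pressed down by more than 41.5 mm, which takes 20 N (value of joint hook above 0.0415 m).
It fails at once if the wheel knocks or squeezes the hook hard (all contact forces together above 45 N) (contact force between wheel and hook above 45 N).
It fails at once if a bystander is disturbed (distance of any of bottle_centre, stamp_centre, die_centre from where it was at the start of the episode above 0.02 m).
It also fails if it takes over 72 s, if anything falls off the work surface, if the arm or the gripper's body presses on something with over 40 N, if the wrist force passes 120 N, or if a joint passes its speed limit or range.

## Working session

There is one attempt and no reset: what is moved stays moved. The work goes in short steps, Python scripts to look and compute and a shell command to move; the robot and the scene stay as the last step left them, time stands still between calls to the robot, and variables do not carry over. Pictures are saved under pics/ and viewed, at most 10 in all, crops included, and the job is handed in when it is done.

```bash
mkdir -p pics; cat > h.py <<'E'
import numpy as np, cv2, pickle
from workcell import bot
from scipy.spatial.transform import Rotation as R
def snap(n,f):
    o=bot.get_obs(); c=bot.camera(n); c=dict(c); 
    if 'cam_to_world' not in c:
        T=np.eye(4); T[:3,:3]=R.from_quat(o['tool_rot']).as_matrix(); T[:3,3]=o['eef_pos']
        c['cam_to_world']=T@np.array(c['hand_eye'])
    pickle.dump(c,open(f'pics/{f}.pkl','wb')); cv2.imwrite(f'pics/{f}.png',c['pixels'][:,:,::-1]); return c
def load(f): return pickle.load(open(f'pics/{f}.pkl','rb'))
def ray(c,u,v):
    K=np.array(c['mtx'],float); d=cv2.undistortPoints(np.array([[[u,v]]],float),K,np.array([c['k1'],0,0,0.]))[0,0]
    T=np.array(c['cam_to_world']); r=T[:3,:3]@np.array([d[0],-d[1],-1.]); return T[:3,3],r/np.linalg.norm(r)
def onplane(c,u,v,z=None,ax=2):
    o,r=ray(c,u,v); return o+r*(z-o[ax])/r[ax]
def tri(*obs):
    A=0;b=0
    for c,u,v in obs:
        o,r=ray(c,u,v); P=np.eye(3)-np.outer(r,r); A=A+P; b=b+P@o
    p=np.linalg.solve(A,b); return p,[np.linalg.norm((np.eye(3)-np.outer(r,r))@(p-o)) for o,r in (ray(*q) for q in obs)]
def proj(c,p):
    T=np.linalg.inv(np.array(c['cam_to_world'])); q=T[:3,:3]@np.array(p)+T[:3,3]
    x=np.array([q[0],-q[1]])/-q[2]; x=x*(1+c['k1']*(x@x)); K=np.array(c['mtx']); return K[:2,:2]@x+K[:2,2]
E
python3 - <<'E'
from h import *
for n in('scene','top'):
    c=snap(n,n+'0'); print(n,np.round(c['cam_to_world'],3).tolist(),np.round(c['mtx'],1).tolist(),c['k1'])
print(bot.get_obs())
E
```

```text
scene [[0.805, -0.386, 0.45, 0.949], [0.592, 0.539, -0.598, -0.461], [-0.012, 0.749, 0.663, 0.845], [0.0, 0.0, 0.0, 1.0]] [[400.9, 0.0, 315.1], [0.0, 400.9, 197.0], [0.0, 0.0, 1.0]] -0.06339877082537677
top [[0.014, 0.979, -0.204, 0.3], [-1.0, 0.014, -0.001, 0.115], [0.001, 0.204, 0.979, 1.265], [0.0, 0.0, 0.0, 1.0]] [[419.7, 0.0, 323.3], [0.0, 419.7, 200.1], [0.0, 0.0, 1.0]] -0.0913518287584209
{'clock': 0.1, 'joint_pos': array([-1.23801612e+00,  2.41323290e-01,  3.86145365e-03,  1.33521051e+00,
       -1.01694579e-05,  1.57077129e+00]), 'joint_vel': array([-0.00182074, -0.00373749,  0.00418562,  0.00087186, -0.00106897,
        0.00085108]), 'tau': array([-1.93020728e-04, -3.73137903e+01,  2.53010166e+01,  1.08308962e-02,
        1.34190429e-05,  2.68126492e-06]), 'eef_pos': array([ 0.16316287, -0.47207672,  0.25551006]), 'tool_rot': array([ 9.86186567e-01,  1.65635671e-01, -1.60359487e-04, -9.24215991e-04]), 'ft_force': array([ 0.95162682, -0.56579574, -0.13501028]), 'ft_torque': array([-0.02865569, -0.02116199,  0.04749759]), 'grasp_force': 0.0, 'grip_width': 0.0851055310393237}
```

View pics/scene0.png

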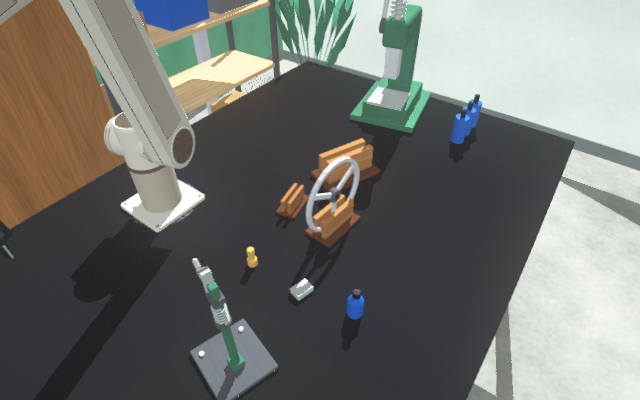

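View pics/top0.png

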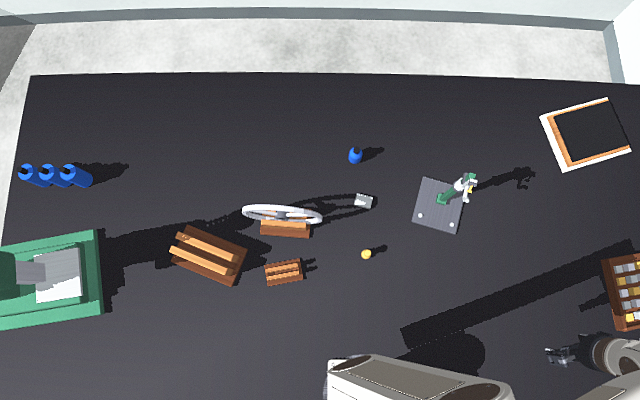

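The wheel stands in the middle-sized cradle (scene ~(333,195), top ~(283,213)). The grey-based green stand is at scene (230,340) and top (440,205), with the hook's arm pointing roughly towards the lower right in the top view. I'll zoom in on both.

```bash
python3 - <<'E'
from h import *
s=load('scene0')['pixels'][:,:,::-1]; t=load('top0')['pixels'][:,:,::-1]
z=lambda im,u,v,w,h,k: cv2.resize(im[v:v+h,u:u+w],None,fx=k,fy=k,interpolation=cv2.INTER_CUBIC)
a=z(s,180,245,100,75,4); b=z(t,410,165,100,75,4); c=z(s,290,145,100,75,4).copy(); d=z(t,235,190,100,75,4)
cv2.imwrite('pics/z0.png',np.vstack([np.hstack([a,b]),np.hstack([c,d])]))
E
```

```text
(no output)
```

View pics/z0.png

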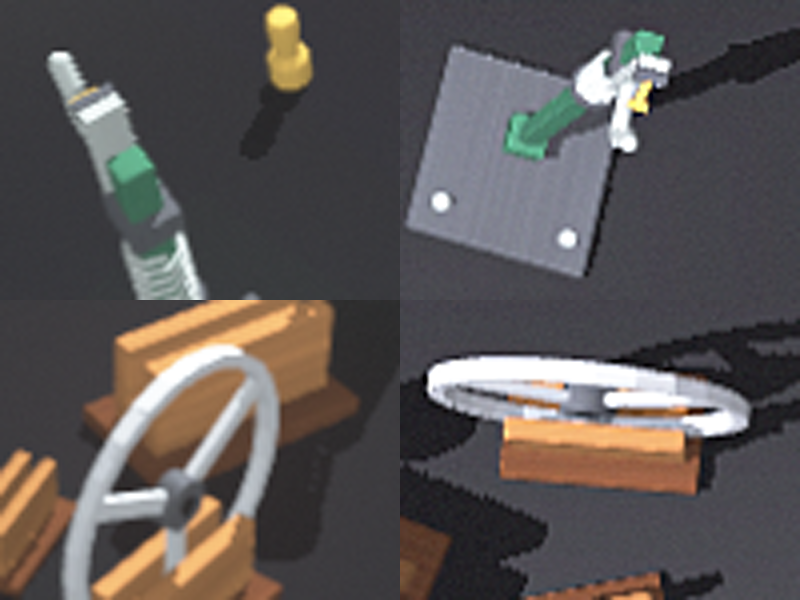

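```bash
python3 - <<'E'
from h import *
s=load('scene0');t=load('top0'); p=lambda n,x:print(n,np.round(x,4) if not isinstance(x,tuple) else (np.round(x[0],4),np.round(x[1],4)))
T=lambda u,v:(410+(u-400)/4,165+v/4); T2=lambda u,v:(235+(u-400)/4,190+(v-300)/4)
S=lambda u,v:(180+u/4,245+v/4); S2=lambda u,v:(290+u/4,145+(v-300)/4)
p('tip tri',tri((s,*S(60,58)),(t,*T(625,143))))
p('tip top z.303',onplane(t,*T(625,143),.30)); p('tip scene',onplane(s,*S(60,58),.30))
p('plate top tri',tri((s,*S(100,100)),(t,*T(653,68))))
for c in [(453,45),(640,105),(583,272),(405,225)]: p('base',onplane(t,*T(*c),.012))
p('post',onplane(t,*T(525,135),.02))
p('hub',tri((s,*S2(178,500)),(t,*T2(587,400))))
a=onplane(t,*T2(427,378),.122);b=onplane(t,*T2(750,415),.122); p('rim ends',a);p('',b);p('mid',(a+b)/2); print(np.linalg.norm(a-b),np.degrees(np.arctan2(*(a-b)[:2])))
a=onplane(t,*T2(503,418),.072);b=onplane(t,*T2(690,432),.072);p('wall',a);p('',b);print(np.linalg.norm(a-b),np.degrees(np.arctan2(*(a-b)[:2])))
# bystanders
p('bottle',onplane(t,355,157,.04));p('stamp',onplane(t,366,254,.03));p('die',onplane(t,364,201,.009))
E
```

```text
tip tri (array([ 0.5045, -0.2246,  0.2978]), array([0.0012, 0.0012]))
tip top z.303 [ 0.5047 -0.2228  0.3   ]
tip scene [ 0.5054 -0.2264  0.3   ]
plate top tri (array([ 0.5475, -0.2376,  0.3136]), array([0.0001, 0.0001]))
base [ 0.6417 -0.1922  0.012 ]
base [ 0.5961 -0.3374  0.012 ]
base [ 0.4654 -0.2858  0.012 ]
base [ 0.4998 -0.1504  0.012 ]
post [ 0.5692 -0.2433  0.02  ]
hub (array([0.4951, 0.2313, 0.1193]), array([0.0003, 0.0003]))
rim ends [0.5087 0.3432 0.122 ]
 [0.486  0.1185 0.122 ]
mid [0.4974 0.2309 0.122 ]
0.22588501458839966 5.758397444814001
wall [0.4894 0.2966 0.072 ]
 [0.4812 0.1615 0.072 ]
0.13528521692053153 3.457997282214047
bottle [0.6915 0.0222 0.04  ]
stamp [ 0.398  -0.0105  0.03  ]
die [ 0.5612 -0.0074  0.009 ]
```

```bash
cat >> h.py <<'E'
def toolR(yaw,th):  # wheel-frame yaw (deg), grip angle th deg to +y; tool y=axle, z to the centre
    W=R.from_euler('z',yaw,degrees=True).as_matrix(); s,c=np.sin(np.radians(th)),np.cos(np.radians(th))
    z=W@np.array([0,-s,-c]); y=W@np.array([1.,0,0]); return np.column_stack([np.cross(y,z),y,z])
def go(p,M,o=None):
    o=o or bot.get_obs(); R0=R.from_quat(o['tool_rot']).as_matrix()
    d=R0.T@(np.array(p)-o['eef_pos'])/.5; r=R.from_matrix(R0.T@M).as_rotvec()
    print('row',np.round(d,4),np.round(r/np.pi,4),'rows>=',round(np.linalg.norm(d)*.5/.0417,1),round(np.degrees(np.linalg.norm(r))/7.16,1))
E
python3 - <<'E'
from h import *
c=bot.camera('wrist'); print(np.round(c['hand_eye'],3),c['mtx'][0][0],c['k1'])
go([.43,-.21,.44],toolR(-17,0))
E
```

```text
[[-0.001  0.949  0.316  0.082]
 [ 1.     0.001  0.001  0.   ]
 [ 0.     0.316 -0.949 -0.118]
 [ 0.     0.     0.     1.   ]] 334.30593730519934 -0.018970419013991675
row [ 0.6756 -0.3219 -0.3683] [-5.000e-04 -2.000e-04 -2.996e-01] rows>= 10.0 7.5
```

```bash
python3 -m pendant '[0.3,-0.15,-0.35,0,0,-0.15,1, 0.68,-0.32,-0.37,0,0,-0.3,1, 0.68,-0.32,-0.37,0,0,-0.3,1, 0.68,-0.32,-0.37,0,0,-0.3,1, 0.68,-0.32,-0.37,0,0,-0.3,1, 0.68,-0.32,-0.37,0,0,-0.3,1, 0.68,-0.32,-0.37,0,0,-0.3,1, 0.68,-0.32,-0.37,0,0,-0.3,1, 0.68,-0.32,-0.37,0,0,-0.3,1, 0.68,-0.32,-0.37,0,0,-0.3,1]'
python3 -c "
from h import *
go([.5,-.225,.44],toolR(-17,0))"
```

```text
clock: 0.98
eef_pos: [0.43, -0.2117, 0.44]
tool_rot: [0.803, 0.595, -0.0, 0.0]
ft_force: [1.2, -0.2, 0.8]
grip_width: 0.0854
grasp_force: 0.0
row [1.540e-02 1.417e-01 1.000e-04] [-0.      0.      0.0004] rows>= 1.7 0.0
```

```bash
python3 -m pendant '[0.015,0.07,0,0,0,0,1, 0.015,0.14,0,0,0,0,1, 0.015,0.14,0,0,0,0,1, 0.015,0.14,0,0,0,0,1, 0.015,0.14,0,0,0,0,1, 0.015,0.14,0,0,0,0,1, 0.015,0.14,0,0,0,0,1, 0.015,0.14,0,0,0,0,1, 0.015,0.14,0,0,0,0,1, 0.015,0.14,0,0,0,0,1]'
python3 - <<'E'
from h import *
c=snap('wrist','w1'); im=cv2.imread('pics/w1.png')
u,v=proj(c,[.525,-.231,.29]).astype(int);print(u,v,[proj(c,p).round(1) for p in ([.5045,-.2246,.298],[.5475,-.2376,.3136])])
u=np.clip(u,120,520);v=np.clip(v,90,310);print(u-120,v-90)
cv2.imwrite('pics/w1z.png',cv2.resize(im[v-90:v+90,u-120:u+120],None,fx=3.333,fy=3.333,interpolation=cv2.INTER_CUBIC))
E
```

```text
clock: 1.82
eef_pos: [0.4977, -0.2267, 0.4402]
tool_rot: [0.804, 0.595, 0.0, 0.001]
ft_force: [0.5, -0.3, 0.1]
grip_width: 0.0856
grasp_force: 0.0
352 182 [array([327. , 184.7]), array([385.9, 190.3])]
232 92
```

View pics/w1z.png

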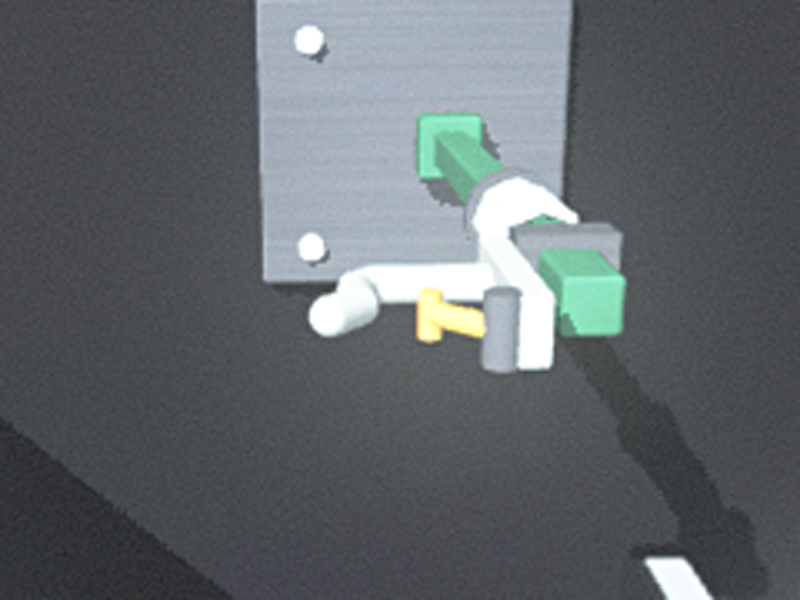

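```bash
python3 - <<'E'
from h import *
c=load('w1'); s=load('scene0');t=load('top0')
Z=lambda u,v:(232+u/3.3333,92+v/3.3333)
q=R.from_quat(bot.get_obs()['tool_rot']).as_matrix(); print('tool y',q[:,1],np.degrees(np.arctan2(q[1,1],q[0,1])))
a=onplane(c,*Z(385,284),.27);b=onplane(c,*Z(485,283),.27);print('arm',a,b,np.degrees(np.arctan2(*(b-a)[1::-1])))
tp=onplane(c,*Z(330,315),.298);print('tip',tp)
print(tri((c,*Z(330,315)),(s,195,259.5),(t,466.25,200.75)))
k=onplane(c,*Z(418,315),.297);print('keeper end',k)
pl=onplane(c,*Z(520,366),.314);print('plate face',pl)
for yaw in(-17,-18):
  W=R.from_euler('z',yaw,degrees=True).as_matrix()
  print(yaw,'rel to tip:',[(W.T@(p-tp)).round(4) for p in(a,b,k,pl)],'seat',tp+W@[.026,0,-.023])
  # base edges
for p in [(258,0),(264,282),(480,283),(571,0)]: print('base',onplane(c,*Z(*p),.012).round(4))
E
```

```text
tool y [ 0.9565232  -0.29165398  0.00115185] -16.95701486754777
arm [ 0.52212541 -0.23143088  0.27      ] [ 0.54782612 -0.23901945  0.27      ] -16.450137780408404
tip [ 0.50715916 -0.22701274  0.298     ]
(array([ 0.50568999, -0.22543925,  0.29876315]), [np.float64(0.002000089032469876), np.float64(0.0012290668735563742), np.float64(0.002122438726656377)])
keeper end [ 0.5277173  -0.23363804  0.297     ]
plate face [ 0.54682705 -0.24706631  0.314     ]
-17 rel to tip: [array([ 0.0156,  0.0002, -0.028 ]), array([ 0.0424,  0.0004, -0.028 ]), array([ 0.0216, -0.0003, -0.001 ]), array([ 0.0438, -0.0076,  0.016 ])] seat [ 0.53202308 -0.23461441  0.275     ]
-18 rel to tip: [array([ 0.0156,  0.0004, -0.028 ]), array([ 0.0424,  0.0011, -0.028 ]), array([ 0.0216,  0.0001, -0.001 ]), array([ 0.0439, -0.0068,  0.016 ])] seat [ 0.53188663 -0.23504719  0.275     ]
base [ 0.5026 -0.155   0.012 ]
base [ 0.464  -0.2864  0.012 ]
base [ 0.5687 -0.319   0.012 ]
base [ 0.6432 -0.1979  0.012 ]
```

```bash
python3 - <<'E'
from h import *
M=toolR(-4.5,27); C=np.array([.496,.231,.122]); go(C-M[:,2]*.211,M)
E
```

```text
row [ 1.0616 -0.312   0.2595] [-0.016  -0.1493 -0.068 ] rows>= 13.6 4.1
```

```bash
python3 -m pendant '[0.08,-0.02,0,0,0,0,1, 0.16,-0.05,0,0,0,0,1, 0.24,-0.08,0,0,0,0,1, 0.32,-0.1,0.01,0,0,0,1, 0.4,-0.12,0.03,-0.003,-0.03,-0.01,1, 0.48,-0.14,0.05,-0.006,-0.06,-0.03,1, 0.56,-0.17,0.07,-0.009,-0.09,-0.04,1, 0.64,-0.2,0.09,-0.012,-0.12,-0.055,1, 0.72,-0.22,0.12,-0.016,-0.149,-0.068,1, 0.8,-0.24,0.14,-0.016,-0.149,-0.068,1]'
python3 - <<'E'
from h import *
M=toolR(-4.5,27); C=np.array([.496,.231,.122]); go(C-M[:,2]*.211,M)
E
```

```text
clock: 2.7
eef_pos: [0.498, 0.1847, 0.3694]
tool_rot: [0.711, 0.662, -0.174, 0.159]
ft_force: [0.8, -0.0, -1.2]
grip_width: 0.0856
grasp_force: 0.0
row [ 0.3065 -0.009  -0.0239] [-0.0004  0.0011  0.0024] rows>= 3.7 0.1
```

```bash
python3 -m pendant '[0.08,0,0,0,0,0,1, 0.16,0,-0.01,0,0,0,1, 0.24,-0.01,-0.02,0,0,0,1, 0.306,-0.01,-0.024,0,0,0.002,1, 0.306,-0.01,-0.024,0,0,0.002,1, 0.306,-0.01,-0.024,0,0,0.002,1, 0.306,-0.01,-0.024,0,0,0.002,1, 0.306,-0.01,-0.024,0,0,0.002,1, 0.306,-0.01,-0.024,0,0,0.002,1, 0.306,-0.01,-0.024,0,0,0.002,1]'
python3 - <<'E'
from h import *
c=snap('wrist','w2'); print(bot.get_obs()['eef_pos'])
W=R.from_euler('z',-4.5,degrees=True).as_matrix()
for a in(-40,0,27,50): print(a,proj(c,np.array([.496,.231,.122])+W@np.array([0,.105*np.sin(np.radians(a)),.105*np.cos(np.radians(a))])).round(1))
E
```

```text
clock: 3.53
eef_pos: [0.5059, 0.3212, 0.3153]
tool_rot: [0.717, 0.657, -0.169, 0.158]
ft_force: [0.1, -0.8, 0.0]
grip_width: 0.0855
grasp_force: 0.0
[0.5058664  0.32135234 0.31506068]
-40 [318.1 267.5]
0 [316.9 247.3]
27 [315.9 194.5]
50 [315.3 134.9]
```

View pics/w2.png

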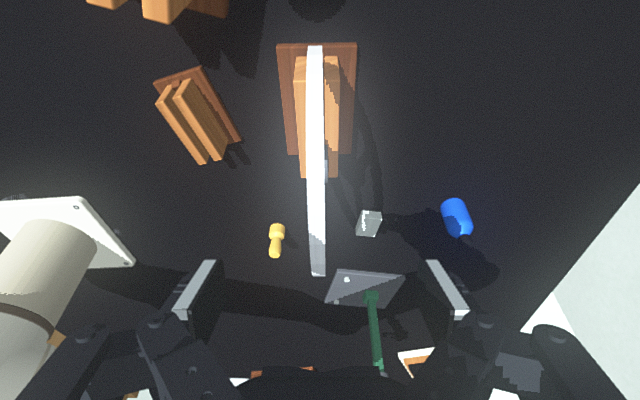

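The rim shows edge-on from (315,45) to (318,275), within 1 px of where I predicted it, so the wheel pose holds. Going in to grasp.

```bash
python3 - <<'E'
from h import *
c=load('w2');im=c['pixels'].astype(int)
for v in(150,194,230,260):
    m=np.where((im[v,295:345].min(1)>130))[0]+295; print(v,m.min(),m.max(),c['mtx'][0][2])
M=toolR(-4.5,27); C=np.array([.496,.231,.122]); go(C-M[:,2]*.110,M)
E
```

```text
150 299 336 320.4573431262733
194 306 324 320.4573431262733
230 308 324 320.4573431262733
260 311 324 320.4573431262733
row [ 0.0127 -0.0057  0.2066] [ 0.0001 -0.001  -0.0025] rows>= 2.5 0.1
```

```bash
python3 -m pendant '[0.013,-0.007,0,0,0,-0.002,1, 0.013,-0.007,0.04,0,0,-0.002,1, 0.013,-0.007,0.08,0,0,-0.002,1, 0.013,-0.007,0.12,0,0,-0.002,1, 0.013,-0.007,0.16,0,0,-0.002,1, 0.013,-0.007,0.19,0,0,-0.002,1, 0.013,-0.007,0.206,0,0,-0.002,1, 0.013,-0.007,0.206,0,0,-0.002,0.4, 0.013,-0.007,0.206,0,0,-0.002,0.2, 0.013,-0.007,0.206,0,0,-0.002,0]'
python3 -m pendant '[0,0,0,0,0,0,0, 0,0,0,0,0,0,0, 0,0,0,0,0,0,0, 0,0,0,0,0,0,0, 0,0,0,0,0,0,0, 0,0,0,0,0,0,0, 0,0,0,0,0,0,0, 0,0,0,0,0,0,0, 0,0,0,0,0,0,0, 0,0,0,0,0,0,0]'
python3 - <<'E'
from h import *
o=bot.get_obs();M=toolR(-4.5,27);print(o['eef_pos'], o['eef_pos']+M[:,2]*.111)
q=R.from_quat(o['tool_rot']).as_matrix(); print(q.T@[0,0,1])
go(o['eef_pos']+[0,0,.12],M)
E
```

```text
clock: 4.42
eef_pos: [0.4992, 0.2827, 0.2197]
tool_rot: [0.714, 0.661, -0.17, 0.158]
ft_force: [-0.8, 0.7, 0.0]
grip_width: 0.0518
grasp_force: 0.0
clock: 5.25
eef_pos: [0.4991, 0.2823, 0.2194]
tool_rot: [0.714, 0.66, -0.17, 0.158]
ft_force: [0.9, 2.3, 5.2]
grip_width: 0.0106
grasp_force: 59.3
[0.49911786 0.28229448 0.21936054] [0.49516407 0.23205688 0.12045881]
[-4.51920337e-01  4.56517305e-04 -8.92058182e-01]
row [-1.085e-01  1.000e-04 -2.141e-01] [ 0.0002 -0.0007  0.0001] rows>= 2.9 0.0
```

```bash
python3 -m pendant '[-0.011,0,-0.021,0,0,0,0, -0.022,0,-0.043,0,0,0,0, -0.036,0,-0.071,0,0,0,0, -0.05,0,-0.1,0,0,0,0, -0.065,0,-0.128,0,0,0,0, -0.08,0,-0.157,0,0,0,0, -0.094,0,-0.186,0,0,0,0, -0.1085,0,-0.214,0,0,0,0, -0.1085,0,-0.214,0,0,0,0, -0.1085,0,-0.214,0,0,0,0]'
python3 - <<'E'
from h import *
c=snap('wrist','w3');o=bot.get_obs(); print(o['eef_pos'],o['ft_force'],o['grasp_force'])
W=R.from_quat(o['tool_rot']).as_matrix()
# waypoint: centre 80 mm on -x side of seat
yaw=-16.7;th=27;M=toolR(yaw,th);X=R.from_euler('z',yaw,degrees=True).as_matrix()
tip=np.array([.506,-.2259,.298]);seat=tip+X@[.026,0,-.023];print('seat',seat)
go(seat+X@[-.09,0,-.06]-M[:,2]*.111,M)
E
```

```text
clock: 6.08
eef_pos: [0.4992, 0.2826, 0.3375]
tool_rot: [0.714, 0.66, -0.171, 0.157]
ft_force: [-0.9, -0.5, -5.6]
grip_width: 0.0107
grasp_force: 59.1
[0.49890007 0.28233151 0.33670774] [-0.31334561 -0.17383044 -4.88620484] 59.0713916942579
seat [ 0.53090338 -0.23337137  0.275     ]
row [-0.7697 -0.0097  0.4424] [ 0.0299 -0.0002  0.0608] rows>= 10.6 1.7
```

View pics/w3.png

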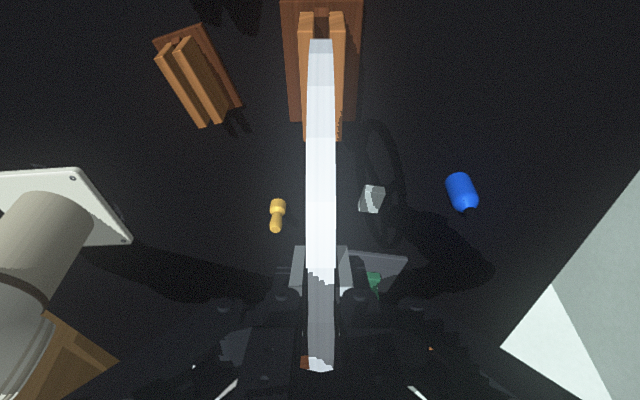

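Wheel is held and lifted, with the rim along column 320 parallel to the tool axis. Transferring to the hook's -x side.

```bash
python3 -m pendant '[-0.04,0,0.02,0.003,0,0.006,0, -0.1,0,0.05,0.01,0,0.02,0, -0.17,0,0.09,0.015,0,0.03,0, -0.24,0,0.13,0.02,0,0.04,0, -0.31,0,0.17,0.03,0,0.061,0, -0.38,0,0.21,0.03,0,0.061,0, -0.45,-0.004,0.25,0.03,0,0.061,0, -0.52,-0.006,0.29,0.03,0,0.061,0, -0.58,-0.008,0.33,0.03,0,0.061,0, -0.62,-0.01,0.355,0.03,0,0.061,0]'
python3 - <<'E'
from h import *
yaw=-16.7;th=27;M=toolR(yaw,th);X=R.from_euler('z',yaw,degrees=True).as_matrix()
seat=np.array([.5309,-.2334,.275])
go(seat+X@[-.08,0,-.06]-M[:,2]*.111,M)
E
```

```text
clock: 6.97
eef_pos: [0.4638, -0.0763, 0.3186]
tool_rot: [0.781, 0.579, -0.188, 0.138]
ft_force: [0.2, -0.1, -4.2]
grip_width: 0.011
grasp_force: 59.0
row [-0.1396  0.0594  0.0816] [-0.001   0.0001 -0.0006] rows>= 2.1 0.0
```

```bash
python3 -m pendant '[-0.03,0.01,0.02,0,0,0,0, -0.06,0.03,0.035,0,0,0,0, -0.09,0.04,0.05,0,0,0,0, -0.12,0.05,0.07,0,0,0,0, -0.14,0.059,0.082,0,0,0,0, -0.14,0.059,0.082,0,0,0,0, -0.14,0.059,0.082,0,0,0,0, -0.14,0.059,0.082,0,0,0,0, -0.14,0.059,0.082,0,0,0,0, -0.14,0.059,0.082,0,0,0,0]'
python3 - <<'E'
from h import *
o=bot.get_obs();yaw=-16.7;M=toolR(yaw,27);X=R.from_euler('z',yaw,degrees=True).as_matrix()
seat=np.array([.5309,-.2334,.275]);print('centre rel seat',X.T@(o['eef_pos']+M[:,2]*.111-seat))
c=snap('wrist','w4');s=snap('scene','s4'); 
w=cv2.imread('pics/w4.png');sc=cv2.imread('pics/s4.png')
u,v=proj(s,seat).astype(int);print(u,v,'wrist seat/tip',proj(c,seat),proj(c,seat+X@[-.026,0,.023]))
u0,v0=max(u-50,0),max(v-60,0);z=cv2.resize(sc[v0:v0+120,u0:u0+120],(400,400),interpolation=cv2.INTER_CUBIC);print(u0,v0)
cv2.imwrite('pics/v4.png',np.hstack([cv2.resize(w[:,120:520],(400,400)),z]))
E
```

```text
clock: 7.8
eef_pos: [0.4711, -0.1585, 0.3155]
tool_rot: [0.78, 0.581, -0.186, 0.139]
ft_force: [-0.8, -1.7, -4.7]
grip_width: 0.0107
grasp_force: 59.1
centre rel seat [-0.07883901  0.00419524 -0.05840299]
204 277 wrist seat/tip [447.87453895 275.59139991] [412.98093003 311.35054561]
154 217
```

View pics/v4.png

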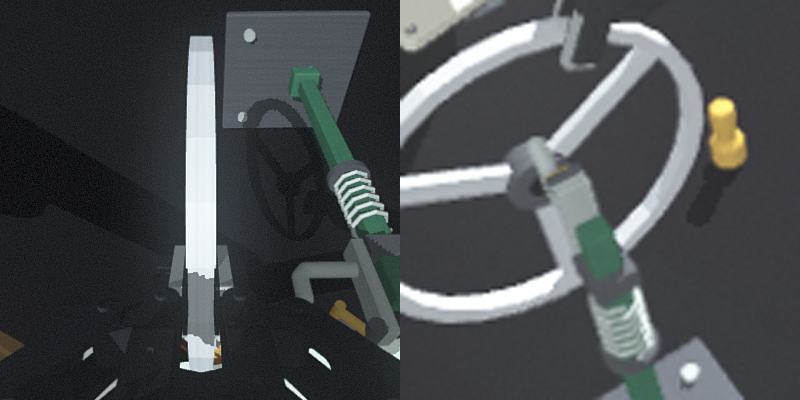

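```bash
python3 - <<'E'
from h import *
c=load('w4');X=R.from_euler('z',-16.7,degrees=True).as_matrix();seat=np.array([.5309,-.2334,.275])
for d in([-.021,0,.01],[-.031,0,.01],[-.018,0,.0+.0],[-.018,0,-.010],[.005,0,0],[.005,0,-.01],[-.013,0,.0],[-.026,.0,.02]): print(d,proj(c,seat+X@d).round(1))
im=cv2.imread('pics/w4.png'); z=cv2.resize(im[225:335,390:530],None,fx=5,fy=5,interpolation=cv2.INTER_CUBIC); 
cv2.imwrite('pics/v4z.png',z)
E
```

```text
[-0.021, 0, 0.01] [417.2 290.5]
[-0.031, 0, 0.01] [400.4 290.6]
[-0.018, 0, 0.0] [418.8 275.7]
[-0.018, 0, -0.01] [415.5 261.9]
[0.005, 0, 0] [455.9 275.6]
[0.005, 0, -0.01] [451.5 261.8]
[-0.013, 0, 0.0] [426.9 275.7]
[-0.026, 0.0, 0.02] [412.  306.4]
```

View pics/v4z.png

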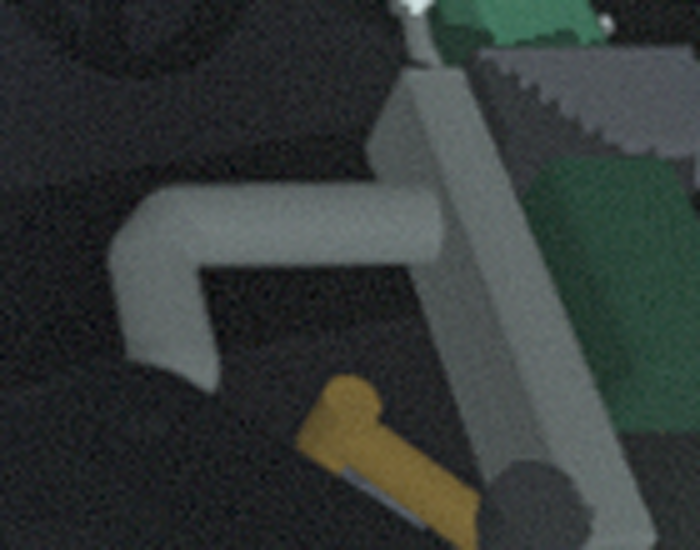

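```bash
python3 - <<'E'
from h import *
s=load('s4');X=R.from_euler('z',-16.7,degrees=True).as_matrix();seat=np.array([.5309,-.2334,.275])
o=bot.get_obs();M=toolR(-16.7,27);C=o['eef_pos']+M[:,2]*.111;print(proj(s,C),proj(s,C+[0,0,.11]),proj(s,C-X@[0,.095,.055]))
go(seat+X@[-.0015,0,-.058]-M[:,2]*.111,M)
E
```

```text
[195.14884685 269.04980153] [182.16678754 230.70110547] [157.29559574 309.18156712]
row [-0.0075  0.1543  0.0038] [ 0.0006 -0.0005  0.0001] rows>= 1.9 0.0
```

```bash
python3 -m pendant '[-0.008,0.02,0.004,0,0,0,0, -0.008,0.04,0.004,0,0,0,0, -0.008,0.06,0.004,0,0,0,0, -0.008,0.08,0.004,0,0,0,0, -0.008,0.1,0.004,0,0,0,0, -0.008,0.12,0.004,0,0,0,0, -0.008,0.14,0.004,0,0,0,0, -0.008,0.15,0.004,0,0,0,0, -0.008,0.154,0.004,0,0,0,0, -0.008,0.154,0.004,0,0,0,0]'
python3 - <<'E'
from h import *
o=bot.get_obs();yaw=-16.7;M=toolR(yaw,27);X=R.from_euler('z',yaw,degrees=True).as_matrix()
seat=np.array([.5309,-.2334,.275]);print('centre rel seat',X.T@(o['eef_pos']+M[:,2]*.111-seat),o['ft_force'])
c=snap('wrist','w5'); im=cv2.imread('pics/w5.png')
s=snap('scene','s5');u,v=proj(s,seat+[0,0,.02]).astype(int);sc=cv2.imread('pics/s5.png')
cv2.imwrite('pics/v5.png',np.hstack([cv2.resize(im[200:350,245:395],(400,400),interpolation=cv2.INTER_CUBIC),cv2.resize(sc[v-35:v+35,u-35:u+35],(400,400),interpolation=cv2.INTER_CUBIC)])); print(u-35,v-35)
E
```

```text
clock: 8.73
eef_pos: [0.544, -0.1859, 0.3156]
tool_rot: [0.78, 0.58, -0.186, 0.139]
ft_force: [-0.3, -0.0, -4.5]
grip_width: 0.0108
grasp_force: 59.0
centre rel seat [-0.00113257 -0.0011048  -0.05830908] [-2.81563641e-01 -8.31528582e-04 -4.49271755e+00]
167 235
```

View pics/v5.png

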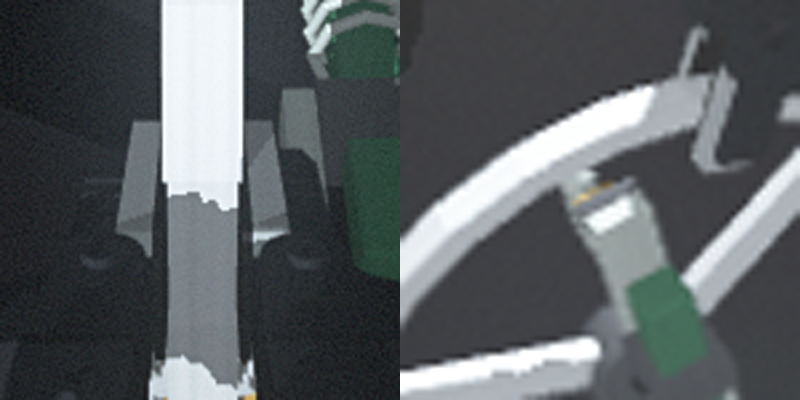

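The rim is now above the throat with no contact. Going down slowly by feel.

```bash
python3 -m pendant '[0.002,0,0.004,0,0,0,0, 0.005,0,0.01,0,0,0,0, 0.007,0,0.013,0,0,0,0, 0.009,0,0.018,0,0,0,0, 0.011,0,0.022,0,0,0,0, 0.0135,0,0.027,0,0,0,0, 0.016,0,0.031,0,0,0,0, 0.018,0,0.036,0,0,0,0, 0.02,0,0.04,0,0,0,0, 0.0225,0,0.0445,0,0,0,0]'
cat > st.py <<'E'
from h import *
o=bot.get_obs();yaw=-16.7;M=toolR(yaw,27);X=R.from_euler('z',yaw,degrees=True).as_matrix()
q=R.from_quat(o['tool_rot']).as_matrix()
seat=np.array([.5309,-.2334,.275]);r=X.T@(o['eef_pos']+q[:,2]*.111-seat);print('centre rel seat mm',(r*1e3).round(1),'inner z',round(r[2]*1e3+100,1),'F hookframe',(X.T@o['ft_force']).round(2),'T',(X.T@o['ft_torque']).round(2))
E
python3 st.py
```

```text
clock: 9.67
eef_pos: [0.5437, -0.186, 0.2918]
tool_rot: [0.78, 0.58, -0.186, 0.14]
ft_force: [-1.1, 1.1, 2.1]
grip_width: 0.0107
grasp_force: 59.8
centre rel seat mm [ -1.1  -1.2 -82.1] inner z 17.9 F hookframe [-1.34  0.73  2.09] T [ 0.3   0.26 -0.15]
```

```bash
python3 -m pendant '[0.001,0,0.002,0,0,0,0, 0.002,0,0.004,0,0,0,0, 0.003,0,0.006,0,0,0,0, 0.004,0,0.008,0,0,0,0, 0.005,0,0.011,0,0,0,0, 0.006,0,0.013,0,0,0,0, 0.007,0,0.015,0,0,0,0, 0.008,0,0.017,0,0,0,0, 0.0095,0,0.019,0,0,0,0, 0.011,0,0.0215,0,0,0,0]'; python3 st.py
```

```text
clock: 10.5
eef_pos: [0.5437, -0.1861, 0.2797]
tool_rot: [0.78, 0.58, -0.186, 0.14]
ft_force: [-2.9, 0.6, 6.5]
grip_width: 0.0109
grasp_force: 60.3
centre rel seat mm [ -1.   -1.3 -94.2] inner z 5.8 F hookframe [-2.96 -0.29  6.49] T [-0.41  0.39 -0.36]
```

```bash
python3 -m pendant '[0.001,0,0.001,0,0,0,0, 0.001,0,0.003,0,0,0,0, 0.002,0,0.004,0,0,0,0, 0.003,0,0.005,0,0,0,0, 0.003,0,0.007,0,0,0,0, 0.004,0,0.008,0,0,0,0, 0.005,0,0.009,0,0,0,0, 0.005,0,0.01,0,0,0,0, 0.006,0,0.011,0,0,0,0, 0.006,0,0.0115,0,0,0,0]'; python3 st.py
```

```text
clock: 11.33
eef_pos: [0.5437, -0.1862, 0.2737]
tool_rot: [0.78, 0.58, -0.186, 0.141]
ft_force: [-2.9, 0.6, 7.9]
grip_width: 0.0106
grasp_force: 60.5
centre rel seat mm [  -0.9   -1.5 -100.2] inner z -0.2 F hookframe [-2.94 -0.21  7.89] T [-0.54  0.52 -0.48]
```

```bash
python3 -m pendant '[0.001,0,0.001,0,0,0,0, 0.001,0,0.003,0,0,0,0, 0.002,0,0.004,0,0,0,0, 0.003,0,0.005,0,0,0,0, 0.003,0,0.007,0,0,0,0, 0.004,0,0.008,0,0,0,0, 0.005,0,0.009,0,0,0,0, 0.005,0,0.01,0,0,0,0, 0.006,0,0.012,0,0,0,0, 0.007,0,0.014,0,0,0,0]'; python3 st.py
```

```text
clock: 12.17
eef_pos: [0.543, -0.1857, 0.2639]
tool_rot: [0.78, 0.58, -0.187, 0.139]
ft_force: [-3.4, -0.6, 1.2]
grip_width: 0.0107
grasp_force: 59.8
centre rel seat mm [  -2.2   -1.1 -110. ] inner z -10.0 F hookframe [-3.09 -1.58  1.19] T [ 0.04  0.45 -0.37]
```

```bash
python3 -m pendant '[0.001,0,0.001,0,0,0,0, 0.001,0,0.002,0,0,0,0, 0.001,0,0.003,0,0,0,0, 0.002,0,0.004,0,0,0,0, 0.002,0,0.005,0,0,0,0, 0.003,0,0.006,0,0,0,0, 0.003,0,0.007,0,0,0,0, 0.004,0,0.008,0,0,0,0, 0.005,0,0.009,0,0,0,0, 0.005,0,0.0095,0,0,0,0]'; python3 st.py
```

```text
clock: 13.0
eef_pos: [0.5436, -0.1858, 0.2595]
tool_rot: [0.78, 0.58, -0.186, 0.14]
ft_force: [-5.4, 1.1, 3.0]
grip_width: 0.0108
grasp_force: 59.9
centre rel seat mm [  -1.3   -1.  -114.4] inner z -14.4 F hookframe [-5.44 -0.47  3.04] T [-0.16  0.79 -0.67]
```

```bash
python3 - <<'E'
from h import *
X=R.from_euler('z',-16.7,degrees=True).as_matrix();seat=np.array([.5309,-.2334,.275])
c=snap('wrist','w6');s=snap('scene','s6');t=snap('top','t6')
def yel(cc,p):
    u,v=proj(cc,p).astype(int);h=cv2.cvtColor(cc['pixels'],cv2.COLOR_RGB2HSV)[max(v-20,0):v+20,max(u-20,0):u+20]
    m=(h[...,0]>12)&(h[...,0]<32)&(h[...,1]>110)&(h[...,2]>60);y,x=np.nonzero(m);return len(x),x.mean()-20 if len(x) else 0,y.mean()-20 if len(x) else 0
for dz,n in((0,'scene0'),(0,'s4'),(0,'s5'),(.0133,'s6'),(0,'top0'),(.0133,'t6')):
    print(n,yel(load(n),seat+X@[0,0,.025-dz]))
out=[]
for cc,r in((s,30),(t,30)):
    u,v=proj(cc,seat+[0,0,.01]).astype(int);print(u,v);out.append(cv2.resize(cc['pixels'][v-r:v+r,u-r:u+r,::-1],(400,400),interpolation=cv2.INTER_CUBIC))
cv2.imwrite('pics/v6.png',np.vstack([np.hstack(out),cv2.resize(c['pixels'][230:330,187:453,::-1],(800,200),interpolation=cv2.INTER_CUBIC)[:200]]))
E
```

```text
scene0 (1, np.float64(1.0), np.float64(-1.0))
s4 (0, 0, 0)
s5 (0, 0, 0)
s6 (0, 0, 0)
top0 (14, np.float64(0.7142857142857153), np.float64(-0.2857142857142847))
t6 (10, np.float64(1.3000000000000007), np.float64(-1.6000000000000014))
203 274
467 191
```

View pics/v6.png

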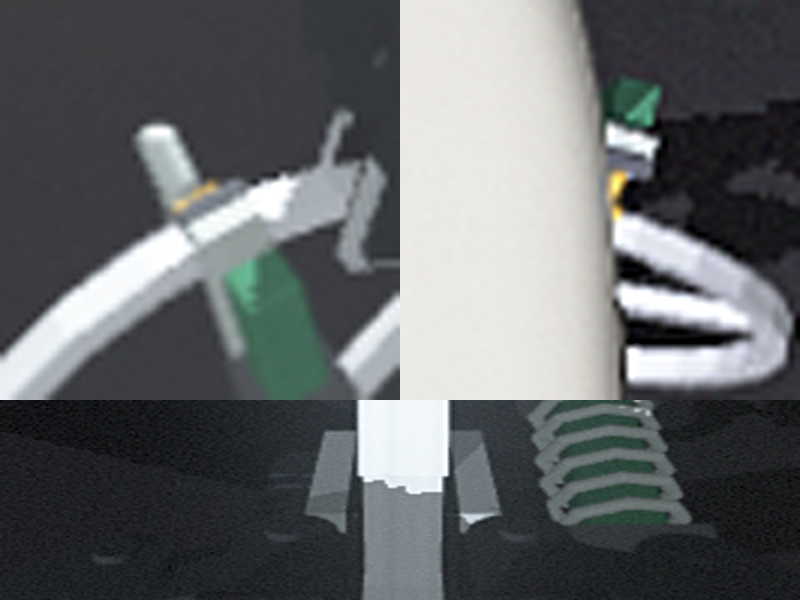

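The last picture shows the orange keeper strip beside the roller at (195,195) in the scene crop, with the tip at (157,135). The offset between them is the same as when the keeper was shut. I'll check this in numbers.

```bash
python3 - <<'E'
from h import *
s6=snap('scene','s7'); t6=snap('top','t7')
def cen(c,u0,v0,n=6):
    p=c['pixels'].astype(float)[v0-n:v0+n+1,u0-n:u0+n+1]; w=np.clip(p[...,0]-p[...,2]-30,0,None)*(p[...,1]-p[...,2]>5); y,x=np.mgrid[-n:n+1,-n:n+1]
    return w.sum().round(),(u0+(w*x).sum()/w.sum()).round(2),(v0+(w*y).sum()/w.sum()).round(2)
for n,u,v in(('scene0',201,269),('s4',201,269),('s5',201,269),('s6',202,273),('s7',202,273)): print(n,cen(load(n),u,v))
for n,u,v in(('top0',470,189),('t6',470,189),('t7',470,189)): print(n,cen(load(n),u,v,8))
E
python3 st.py
```

```text
scene0 (np.float64(271.0), np.float64(200.77), np.float64(267.9))
s4 (np.float64(30.0), np.float64(201.67), np.float64(267.57))
s5 (np.float64(98.0), np.float64(199.67), np.float64(268.51))
s6 (np.float64(285.0), np.float64(202.07), np.float64(272.66))
s7 (np.float64(346.0), np.float64(202.31), np.float64(272.45))
top0 (np.float64(2262.0), np.float64(469.82), np.float64(189.18))
t6 (np.float64(1022.0), np.float64(469.01), np.float64(189.13))
t7 (np.float64(1019.0), np.float64(469.01), np.float64(189.15))
centre rel seat mm [  -1.3   -1.  -114.4] inner z -14.4 F hookframe [-4.55 -2.34  2.8 ] T [-0.22  0.79 -0.61]
```

```bash
python3 -m pendant '[0.001,0,0.002,0,0,0,0, 0.002,0,0.004,0,0,0,0, 0.003,0,0.006,0,0,0,0, 0.004,0,0.008,0,0,0,0, 0.005,0,0.01,0,0,0,0, 0.005,0,0.01,0,0,0,0, 0.005,0,0.01,0,0,0,0, 0.005,0,0.01,0,0,0,0, 0.005,0,0.01,0,0,0,0, 0.005,0,0.01,0,0,0,0]'; python3 st.py
python3 -m pendant '[-0.001,-0.001,-0.002,0,0,0,0, -0.002,-0.001,-0.004,0,0,0,0, -0.003,-0.002,-0.006,0,0,0,0, -0.004,-0.002,-0.008,0,0,0,0, -0.005,-0.003,-0.01,0,0,0,0, -0.006,-0.003,-0.012,0,0,0,0, -0.007,-0.003,-0.014,0,0,0,0, -0.008,-0.003,-0.016,0,0,0,0, -0.009,-0.003,-0.018,0,0,0,0, -0.01,-0.003,-0.02,0,0,0,0]'; python3 st.py
```

```text
clock: 14.08
eef_pos: [0.5437, -0.1859, 0.2545]
tool_rot: [0.78, 0.58, -0.186, 0.14]
ft_force: [-5.7, -0.8, 4.7]
grip_width: 0.0109
grasp_force: 60.2
centre rel seat mm [  -1.1   -1.1 -119.4] inner z -19.4 F hookframe [-5.23 -2.4   4.67] T [-0.41  0.9  -0.75]
clock: 14.92
eef_pos: [0.5427, -0.1849, 0.2648]
tool_rot: [0.78, 0.58, -0.186, 0.14]
ft_force: [1.4, -3.6, 0.2]
grip_width: 0.0111
grasp_force: 59.6
centre rel seat mm [  -2.4   -0.3 -109.2] inner z -9.2 F hookframe [ 2.43 -3.05  0.18] T [ 0.1  -0.41  0.38]
```

Fx changed sign after a small x move, so it is friction and the rim sits on the seat. Opening gently and holding before backing off.

```bash
python3 -m pendant '[0,0.001,-0.001,0,0,0,0, 0,0.001,-0.001,0,0,0,0, 0,0.001,-0.001,0,0,0,0.15, 0,0.001,-0.001,0,0,0,0.2, 0,0.001,-0.001,0,0,0,0.3, 0,0.001,-0.001,0,0,0,0.4, 0,0.001,-0.001,0,0,0,0.4, 0,0.001,-0.001,0,0,0,0.4, 0,0.001,-0.001,0,0,0,0.4, 0,0.001,-0.001,0,0,0,0.4]'; python3 st.py
```

```text
clock: 15.75
eef_pos: [0.5428, -0.185, 0.2654]
tool_rot: [0.78, 0.58, -0.186, 0.14]
ft_force: [-0.1, 0.5, 0.1]
grip_width: 0.0342
grasp_force: 0.0
centre rel seat mm [  -2.3   -0.5 -108.6] inner z -8.6 F hookframe [-0.28  0.44  0.12] T [0.47 0.01 0.03]
```

```bash
python3 -m pendant '[0,0,-0.02,0,0,0,0.4, 0,0,-0.04,0,0,0,0.4, 0,0,-0.07,0,0,0,0.4, 0,0,-0.1,0,0,0,0.4, 0,0,-0.14,0,0,0,0.4, 0,0,-0.18,0,0,0,0.4, 0,0,-0.22,0,0,0,0.4, 0,0,-0.26,0,0,0,0.4, 0,0,-0.28,0,0,0,0.4, 0,0,-0.28,0,0,0,0.4]'
python3 -m pendant '[0.1,0,0,0,0,0,0.4, 0.15,0,0,0,0,0,0.4, 0.2,0,0,0,0,0,0.4, 0.2,0,0,0,0,0,0.4, 0.2,0,0,0,0,0,0.4, 0.2,0,0,0,0,0,0.4, 0.2,0,0,0,0,0,0.4, 0.2,0,0,0,0,0,0.4, 0.2,0,0,0,0,0,0.4, 0.2,0,0,0,0,0,0.4]'
python3 - <<'E'
from h import *
a=snap('scene','s8')
for _ in range(10): bot.camera('top')
b=snap('scene','s9'); t=snap('top','t9')
d=np.abs(a['pixels'].astype(int)-b['pixels']).max(2)[180:380,110:300]; print('moved px',(d>45).sum())
X=R.from_euler('z',-16.7,degrees=True).as_matrix();seat=np.array([.5309,-.2334,.275-.007])
C=seat+X@[-.002,0,-.1]
h=b['pixels'].astype(int)
# rim check: sample bright, unsaturated pixels where the rim should be
for al in(-150,-120,-90,-30,-20,20,30,90,150):
    r=np.radians(al);u,v=proj(b,C+X@[0,.105*np.sin(r),.105*np.cos(r)]).round().astype(int);print(al,u,v,h[v,u])
def cen(c,u0,v0,n=8):
    p=c['pixels'].astype(float)[v0-n:v0+n+1,u0-n:u0+n+1]; w=np.clip(p[...,0]-p[...,2]-30,0,None)*(p[...,1]-p[...,2]>5); y,x=np.mgrid[-n:n+1,-n:n+1]
    return w.sum().round(),(u0+(w*x).sum()/w.sum()).round(2),(v0+(w*y).sum()/w.sum()).round(2)
print(cen(load('top0'),470,189),cen(t,470,189)); o=bot.get_obs();print(o['ft_force'])
E
```

```text
clock: 16.58
eef_pos: [0.5618, -0.1234, 0.3926]
tool_rot: [0.78, 0.581, -0.184, 0.141]
ft_force: [-0.9, 0.2, -0.2]
grip_width: 0.0341
grasp_force: 0.0
clock: 17.42
eef_pos: [0.5864, -0.0397, 0.3457]
tool_rot: [0.781, 0.58, -0.186, 0.14]
ft_force: [-0.2, -0.9, 0.0]
grip_width: 0.034
grasp_force: 0.0
moved px 17
-150 200 348 [255 255 255]
-120 178 350 [197 202 209]
-90 164 340 [170 175 181]
-30 179 297 [174 181 185]
-20 186 290 [176 183 189]
20 223 270 [246 249 251]
30 232 269 [187 194 198]
90 261 284 [172 178 182]
150 245 321 [211 217 222]
(np.float64(2262.0), np.float64(469.82), np.float64(189.18)) (np.float64(2370.0), np.float64(468.61), np.float64(189.71))
[0.03563765 0.11871016 0.5627726 ]
```

```bash
for i in 1 2 3 4; do python3 -m pendant '[0,0,0,0,0,0,0.4, 0,0,0,0,0,0,0.4, 0,0,0,0,0,0,0.4, 0,0,0,0,0,0,0.4, 0,0,0,0,0,0,0.4, 0,0,0,0,0,0,0.4, 0,0,0,0,0,0,0.4, 0,0,0,0,0,0,0.4, 0,0,0,0,0,0,0.4, 0,0,0,0,0,0,0.4]' | head -1; done
python3 - <<'E'
from h import *
a=snap('scene','sa')
for k in range(3):
    for _ in range(4): bot.camera('top')
    b=snap('scene','sb%d'%k); d=np.abs(a['pixels'].astype(int)-b['pixels']).max(2)[180:380,110:300]; print('moved px',(d>45).sum())
print(bot.job_done())
E
```

```text
clock: 18.9
clock: 19.73
clock: 20.57
clock: 21.4
moved px 0
moved px 0
moved px 0
the job is handed in; nothing more can be done
None
```

The handwheel hangs on the J-hook with the keeper apparently shut above its rim. The wheel is still and the gripper is clear; I handed the job in at about 22 s, and the system returned no verdict.

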